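Turn a circuit-board carrier round and slide it into the test dock

TASK

The carrier with the green circuit board is lying the wrong way round. Turn it end for end and slide it, gold-contact end first, between the blue guide rails of the aluminium test dock until it is fully home against the black stop, lying flat on the dock; then let go of it. Leave the carrier with the blue board where it is.

Things in the scene. Friction and masses are not known exactly. Their poses are not given: they have to be found in the camera images.
- carrier_grip (a point): Aluminium tray 100x76x8 mm with GREEN circuit board (chips to 14 mm above tray underside), 0.2-0.4 kg. Black square upright grip 28x28 mm in its middle, top 66 mm above underside; pinch it from above across either pair of faces. This point: on the grip's axis, 52 mm above underside. Axes: x along the tray to its gold-contact end (nose), y across, z up; grip faces square to x and y. Flat on table.
- carrier_nose (a point): Middle of the nose edge of the green-board carrier, 4 mm above its underside, 68 mm ahead (+x) of and 48 mm below carrier_grip; same axes. The nose is a white tongue 46 mm wide, 8 mm thick with gold contacts, 18 mm long. The opposite end (tail) has a yellow cross bar 100 mm wide, 16 mm high, 48 to 58 mm behind the middle: too wide for the rails.
- dock_home (a point): Where carrier_nose is when home: black stop's front face, 4 mm above the fixed dock's deck (deck top 6 mm over table, starts 162 mm before here). x: level slide-in direction, z up. Between blue rails: channel 84 mm wide from 92 mm before here on, mouth flared to 120 mm at 122 mm before. Lips 62 mm apart roof the channel 20 mm above deck (tops 24, screws 29), so enter by the mouth. Stop 36 mm high.
- spare_grip (a point): Grip point of the other carrier: same shape, size and axes, but a BLUE circuit board; loose on the table at any heading. To be left alone.

How it is judged:
By the outcome, as a careful person would: the job done as asked, in the order asked, and still so for the second after the job is handed in, with the robot touching nothing.
It also fails if it takes over 45 s, if anything falls off the work surface, if the arm or the gripper's body presses on something with over 40 N, if the wrist force passes 120 N, or if a joint passes its speed limit or range.

ROBOT

A 6-joint arm with a two-finger parallel gripper is mounted at the origin on the work surface. World frame = base frame: x ahead of the robot, y to its left, z up, the work surface at z = 0. Lengths are in mm, angles in rad, forces in N, time in s.
With the tool pointing down it reaches from about 425 to 950 mm from the base axis. Payload 3.5 kg.
Tool frame: the origin (TCP) lies at the very end of the fingers, on their centre line; the grasp point (between the pads) lies 19 mm behind it; z points along the fingers, y is the line along which they close (so a half turn about z gives the same grasp; the last joint's range is limited). The gripper opens to 85 mm and grips with 20 to 120 N. Pads are 22 mm wide; open, the fingers measure 114 mm over their backs; the gripper's body (76 mm by 85 mm) begins 54 mm behind the grasp point. The pads swing forward as they close: fully open they stand 13 mm farther back than shut.
Start: joints at [1.054, 0.286, 1.577, -0, 1.279, -0.15], TCP at [242.038, 630.098, 205.025] pointing down, gripper open.
Joint ranges: [-2.77, 2.77], [-0.9, 2.22], [0.21, 2.48], [-1.53, 4.67], [0.24, 2.81], [-2.84, 2.84]. Speed limits (rad/s): [2.79, 2.79, 3.14, 3.14, 3.14, 3.14].

INTERFACE

Orientations are given as a rotation vector (axis times angle).
In Python, from workcell import robot, viewer gives the robot as it stands.
- The arm moves only by the tool send_rows, never from a script. Its argument "series" is a list of rows, each an object of numbers: "tx", "ty", "tz": the shift along the tool's x, y, z in m; "turn": the turn about the tool's z in rad. In form: [{"tx": .., "ty": .., "tz": .., "turn": ..}, ...]. A call has 1 to 12 rows; each row is the pose to reach, as a shift and turn from the pose commanded when the call began, along the tool's axes at that moment; what a row does not reach only later rows make up. A row lasts 1/8 s, in which the tool goes at most 62.5 mm and 10.7 degrees, less where a joint would pass 70% of its speed; a pose out of reach is approached as far as the arm can. A call with a gripper value outside its range is refused whole. "gripper" is the opening, from 0 (shut) to 1 (fully open), set as the call begins (left out, the last holds). The fingers move at their own pace and stop on an object; "force" is the grip in N (left out, the last holds). Time passes only in rows, so rows that repeat a pose let the fingers close. It gives the time, the measured TCP pose, the force and the opening at its end, in the units of the state.
- robot.observe(): the state, without advancing time (a new reading comes with each control period).
- viewer.snapshot(name): name is "scene" or "top"; returns a dict with "color" (480x640x3 uint8, blue, green, red), "range_z" (480x640 float32, mm along the optical axis (not along the pixel's ray), 0 where there is no reading), "fx", "fy", "cx", "cy" (pixels), "rvec" (rotation vector, rad) and "tvec" (3), from world to camera coordinates, as OpenCV has them. Camera axes: x right, y down, z forward; pixel columns grow to the right and rows downward; lengths in mm; the calibration is good to about 2 mm. A picture is of the moment at which its call begins.
- robot.finish_job(): hands the job in, once; it reports no verdict.
The state is a dict: "time_s": time; "joint_pos": joint angles; "qvel": joint speeds; "tau": joint torques, N m; "tcp_pos": TCP position; "ee_rot": TCP orientation; "force": force on the tool from outside, world axes, zero at the start; "moment": the same for the moment, N m; "gripper_width": finger opening in mm.
Only numpy, scipy, OpenCV 4.12 (cv2) and the standard library are available. Lean on these libraries where they do the work, as an engineer would, in place of code of your own. Each camera call takes 0.05 s, during which the arm holds its last target. There are 200 camera calls.

## Working session

There is one attempt and no reset: what is moved stays moved. The work goes in short steps, Python scripts to look and compute and a tool call to move; the robot and the scene stay as the last step left them, time stands still between calls to the robot, and variables do not carry over. Pictures are saved under pics/ and viewed, on a budget of 10 in all, crops included, one or two more only if the job needs it, and the job is handed in when it is done.

Besides the shell and the picture viewer there is one more tool, called after "Request:" as name(argument=value, ...), one argument or row to a line, values as JSON. send_rows: Moves the arm, as the interface text tells. Its arguments: {"type":"object","properties":{"series":{"type":"array","items":{"type":"object","properties":{"tx":{"type":"number"},"ty":{"type":"number"},"tz":{"type":"number"},"turn":{"type":"number"}}}},"gripper":{"type":"number"},"force":{"type":"number"}},"required":["series"]}

```bash
mkdir -p pics; cat > h.py <<'E'
import numpy as np, cv2
from workcell import robot, viewer
def snap(n, tag):
    s=viewer.snapshot(n); cv2.imwrite(f'pics/{tag}.png',s['color']); np.savez(f'pics/{tag}.npz',**s); return s
def load(tag): return dict(np.load(f'pics/{tag}.npz'))
def cloud(s):
    z=s['range_z'].astype(float); v,u=np.mgrid[:480,:640]
    c=np.dstack([(u-s['cx'])/s['fx']*z,(v-s['cy'])/s['fy']*z,z])
    R=cv2.Rodrigues(s['rvec'])[0]; w=(c-s['tvec'].ravel())@R
    w[z==0]=np.nan; return w
E
python3 - <<'E'
from h import *
a=snap('top','top0'); b=snap('scene','scene0')
print(robot.observe())
for s in(a,b): print(s['fx'],s['rvec'],s['tvec'],-cv2.Rodrigues(s['rvec'])[0].T@s['tvec'].ravel())
E
```

```text
{'time_s': 0.1, 'joint_pos': array([ 1.05404900e+00,  2.87151820e-01,  1.57805804e+00, -1.06382203e-06,
        1.27860710e+00, -1.50004518e-01]), 'qvel': array([ 5.41007687e-05,  1.35397915e-05, -3.45379704e-03,  4.21617770e-04,
        7.38426773e-04,  4.92231419e-04]), 'tau': array([ 9.65677427e-04, -4.07295084e+01, -2.93700010e+01, -1.73945405e-04,
        3.41860679e-03, -2.41724030e-05]), 'tcp_pos': array([241.6823995 , 629.53714685, 203.72087535]), 'ee_rot': array([-0.57272189, -3.08820601,  0.00330133]), 'force': array([-0.00655863,  0.32870027,  0.46153269]), 'moment': array([-0.00127931,  0.02536317, -0.03477414]), 'gripper_width': 85.65722427780712}
517.7836687325465 [ 2.13308992 -2.1908253   0.20688026] [ 36.1307731  536.26368616 825.47758009] [408.36995142  58.9371468  894.45950417]
510.35121045955725 [ 1.83668012  1.34671378 -0.68423595] [-225.15776488 -253.05982871 1268.49738031] [1191.22629628 -150.04592463  531.30690885]
```

View pics/top0.png

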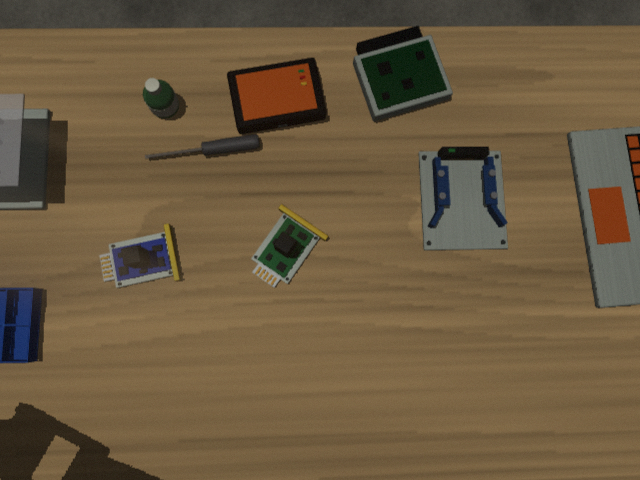

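View pics/scene0.png

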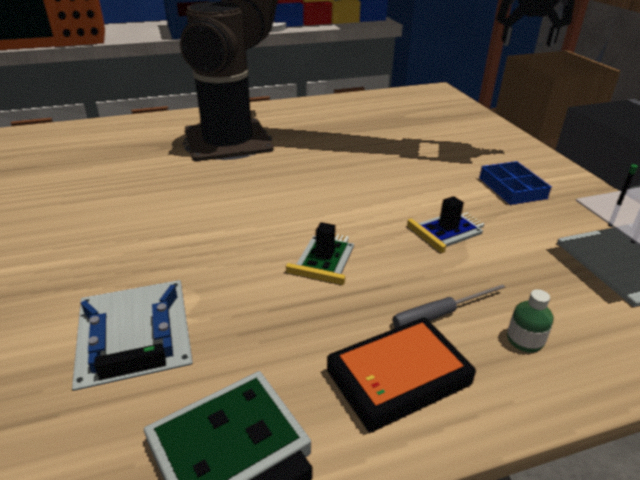

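The top view (up = world +x, right = −y) shows the green carrier at about (287,244) with its nose at (267,275). The dock has its stop at (464,153) and its mouth facing down the picture. The blue spare is at (143,258). The scene view agrees. I'll enlarge both to get exact pixels.

```bash
python3 - <<'E'
from h import *
s=load('top0'); c=s['color']
a=cv2.resize(c[195:300,235:340],None,fx=3.8,fy=3.8,interpolation=cv2.INTER_CUBIC)
b=cv2.resize(c[140:255,412:517],None,fx=3.8,fy=3.8,interpolation=cv2.INTER_CUBIC)
h=max(a.shape[0],b.shape[0]); a=cv2.copyMakeBorder(a,0,h-a.shape[0],0,0,0)
im=cv2.convertScaleAbs(np.hstack([a,b]),alpha=1.7); print(im.shape,a.shape); cv2.imwrite('pics/crop0.png',im)
w=cloud(s)
for (u,v) in [(285,243),(290,240),(270,300),(464,220),(464,190),(464,153),(440,180),(490,180),(440,165)]: print((u,v),w[v,u].round(1))
# grip top
m=np.zeros((480,640),bool); m[200:295,240:335]=1
g=m&(w[...,2]>55); print('grip top',g.sum(),w[g].mean(0),w[g].min(0),w[g].max(0))
hsv=cv2.cvtColor(c,cv2.COLOR_BGR2HSV)
y=m&(hsv[...,0]>22)&(hsv[...,0]<35)&(hsv[...,1]>180)&(w[...,2]>9)
print('bar',y.sum(),w[y].mean(0),cv2.minAreaRect(w[y][:,:2].astype(np.float32)))
E
```

```text
(437, 798, 3) (437, 399, 3)
(285, 243) [531.2  76.8  65.1]
(290, 240) [536.2  68.7  63.1]
(270, 300) [442.8 105.9  -0.6]
(464, 220) [nan nan nan]
(464, 190) [ 627.8 -242.2    6.5]
(464, 153) [ 686.9 -237.3   34.9]
(440, 180) [ 640.6 -193.3   30. ]
(490, 180) [ 639.  -281.5   29.7]
(440, 165) [ 668.  -195.6   28.4]
grip top 312 [530.93174849  77.09961991  65.10158501] [513.28434027  58.98108204  55.20152195] [549.88751129  94.76211792  69.06103561]
bar 150 [573.60268349  45.70614615  15.74920781] ((562.6776123046875, 46.56675720214844), (79.66101837158203, 84.14297485351562), 88.3906478881836)
```

View pics/crop0.png

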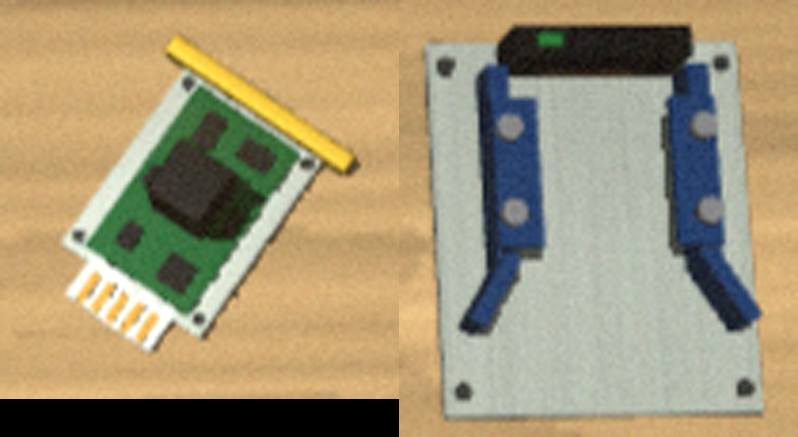

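```bash
cat >> h.py <<'E'
def bp(s,pts,z):
    K=np.array([[s['fx'],0,s['cx']],[0,s['fy'],s['cy']],[0,0,1]],float); R=cv2.Rodrigues(s['rvec'])[0]; C=-R.T@s['tvec'].ravel()
    p=np.c_[np.array(pts,float),np.ones(len(pts))]; d=p@np.linalg.inv(K).T@R
    return (C+d*((z-C[2])/d[:,2])[:,None])[:,:2]
def ang(d): return np.degrees(np.arctan2(d[...,1],d[...,0]))
E
python3 - <<'E'
from h import *
s=load('top0')
L=lambda P:(np.array(P)+.5)/3.8-.5+[235,195]
D=lambda P:(np.array(P)+.5-[399,0])/3.8-.5+[412,140]
sc=bp(s,L([(188,83),(307,163),(79,235),(198,319)]),8.5); print('screws',sc.round(1),sc.mean(0)); 
print(ang(sc[2]-sc[0]),ang(sc[3]-sc[1]),ang(sc[1]-sc[0])-90+360,np.linalg.norm(sc[2]-sc[0]),np.linalg.norm(sc[1]-sc[0]))
bar=bp(s,L([(175,42),(352,163)]),16);print('bar',bar,np.linalg.norm(bar[1]-bar[0]),bar.mean(0),ang(bar[1]-bar[0]))
n=bp(s,L([(67,293),(154,350)]),8);print('nose',n,n.mean(0),np.linalg.norm(n[1]-n[0]),ang(n[1]-n[0]))
ls=bp(s,D([(510,126),(515,212),(704,125),(709,210)]),29);print('lip screws',ls,ls.mean(0),ang(ls[0]-ls[1]),ang(ls[2]-ls[3]))
ds=bp(s,D([(446,66),(463,391),(721,63),(745,387)]),7);print('deck screws',ds,ds.mean(0),ang(ds[0]-ds[1]),ang(ds[2]-ds[3]),ang(ds[0]-ds[2])-90)
dc=bp(s,D([(427,43),(446,417),(736,43),(762,412)]),6);print('deck corners',dc,dc.mean(0),ang(dc[0]-dc[1]),ang(dc[2]-dc[3]),ang(dc[1]-dc[3])-90)
st=bp(s,D([(503,73),(690,76)]),6);print('stop bottom',st,ang(st[0]-st[1])-90)
# depth: stop
w=cloud(s); m=np.zeros((480,640),bool); m[140:165,430:500]=1
g=m&(w[...,2]>33)&(w[...,2]<40);print('stop top',g.sum(),w[g].mean(0),cv2.minAreaRect(w[g][:,:2].astype(np.float32)))
m=np.zeros((480,640),bool); m[150:205,425:505]=1
for a,b,k in((425,455,'L'),(480,505,'R')):
    g=m&(w[...,2]>21)&(w[...,2]<33); g[:,:a]=0; g[:,b:]=0; print(k,g.sum(),w[g].mean(0),cv2.minAreaRect(w[g][:,:2].astype(np.float32)))
E
```

```text
screws [[586.3  78.7]
 [547.9  25.2]
 [517.5 129.2]
 [478.1  76.3]] [532.44425055  77.33278891]
143.73495508811706 143.82281213331754 144.33266877701737 85.374522938004 65.77132928999468
bar [[603.9283875   84.01806281]
 [546.28202512   5.12899307]] 97.70664471018377 [575.10520631  44.57352794] -126.15660293058993
nose [[491.38724195 134.87024276]
 [464.74355829  96.29519312]] [478.06540012 115.58271794] 46.88198304460514 -124.63273391486821
lip screws [[ 653.77027136 -195.95403731]
 [ 613.33470077 -195.60726511]
 [ 652.58568638 -286.24919903]
 [ 612.46173458 -285.33339556]] [ 633.03809827 -240.78597425] -0.4913519550367816 -1.307512398501006
deck screws [[ 689.7618856  -173.83207346]
 [ 534.68728778 -172.33948453]
 [ 688.98299171 -305.66015764]
 [ 533.41456884 -304.18379476]] [ 611.71168348 -239.0038776 ] -0.5514533415859385 -0.5437274534829306 -0.33852280873888674
deck corners [[ 701.50808627 -165.70616499]
 [ 522.95066955 -163.96944445]
 [ 699.04096165 -314.12964381]
 [ 521.68634402 -311.59511882]] [ 611.29651537 -238.85009302] -0.5572639948033002 -0.818742147365456 -0.49069205623388257
stop bottom [[ 686.18526536 -201.07799693]
 [ 683.16426432 -290.61927513]] -1.9323487620710011
stop top 399 [ 690.25801924 -238.87602286   35.7128448 ] ((690.1069946289062, -238.98480224609375), (82.81182861328125, 16.446247100830078), 89.00862884521484)
L 538 [ 640.19085893 -197.40294582   28.62515887] ((645.9061279296875, -198.5318145751953), (34.72917938232422, 98.81404876708984), 80.32032775878906)
R 500 [ 637.24638117 -280.00850518   29.06337103] ((644.2510375976562, -279.3521728515625), (96.70834350585938, 24.991426467895508), 0.08425430953502655)
```

```bash
cat >> h.py <<'E'
from scipy.spatial.transform import Rotation as Ro
def go(x,y,z,h):
    "h: world heading (deg) wanted of the tool y axis"
    o=robot.observe(); R=Ro.from_rotvec(o['ee_rot']).as_matrix()
    hy=ang(R[:,1]); t=-np.radians((h-hy+180)%360-180)
    print('t',round(o['time_s'],2),'tcp',o['tcp_pos'].round(1),'hy',round(float(hy),2),'zaxis',R[:,2].round(4),'F',o['force'].round(1),'M',o['moment'].round(2),'w',round(o['gripper_width'],1),'q6',o['joint_pos'][5].round(2))
    print('shift m',(R.T@(np.array([x,y,z])-o['tcp_pos'])/1e3).round(4),'turn',round(float(t),4))
E
python3 -c "
from h import *
go(532.3,76.3,130,143.9)"
```

```text
t 0.1 tcp [241.7 629.5 203.7] hy 68.99 zaxis [-0.0011 -0.0019 -1.    ] F [-0.   0.3  0.5] M [-0.    0.03 -0.03] w 85.7 q6 -0.15
shift m [-0.4697 -0.4121  0.0745] turn -1.3075
```

Request:
send_rows(
  series=[
    {"tx": -0.4697, "ty": -0.4121, "tz": 0.0745, "turn": -1.3075},
    {"tx": -0.4697, "ty": -0.4121, "tz": 0.0745, "turn": -1.3075},
    {"tx": -0.4697, "ty": -0.4121, "tz": 0.0745, "turn": -1.3075},
    {"tx": -0.4697, "ty": -0.4121, "tz": 0.0745, "turn": -1.3075},
    {"tx": -0.4697, "ty": -0.4121, "tz": 0.0745, "turn": -1.3075},
    {"tx": -0.4697, "ty": -0.4121, "tz": 0.0745, "turn": -1.3075},
    {"tx": -0.4697, "ty": -0.4121, "tz": 0.0745, "turn": -1.3075},
    {"tx": -0.4697, "ty": -0.4121, "tz": 0.0745, "turn": -1.3075},
    {"tx": -0.4697, "ty": -0.4121, "tz": 0.0745, "turn": -1.3075},
    {"tx": -0.4697, "ty": -0.4121, "tz": 0.0745, "turn": -1.3075},
    {"tx": -0.4697, "ty": -0.4121, "tz": 0.0745, "turn": -1.3075},
    {"tx": -0.4697, "ty": -0.4121, "tz": 0.0745, "turn": -1.3075},
  ],
  gripper=1,
)

```text
time_s: 1.6
tcp_pos: [532.9, 75.0, 129.7]
ee_rot: [1.418, -2.802, -0.001]
force: [-0.3, 0.1, 0.1]
gripper_width: 85.7
```

```bash
python3 -c "
from h import *
s=snap('scene','scene1'); go(532.3,76.3,34,143.9)
cv2.imwrite('pics/c1.png',cv2.resize(s['color'][130:330,220:440],None,fx=2.7,fy=2.7))"
```

```text
t 1.65 tcp [532.4  76.4 129.9] hy 143.77 zaxis [-1.6e-03  5.0e-04 -1.0e+00] F [-0.7  0.3  0.6] M [ 0.02  0.02 -0.01] w 85.1 q6 -2.56
shift m [ 0.0001 -0.0001  0.0959] turn -0.0023
```

View pics/c1.png

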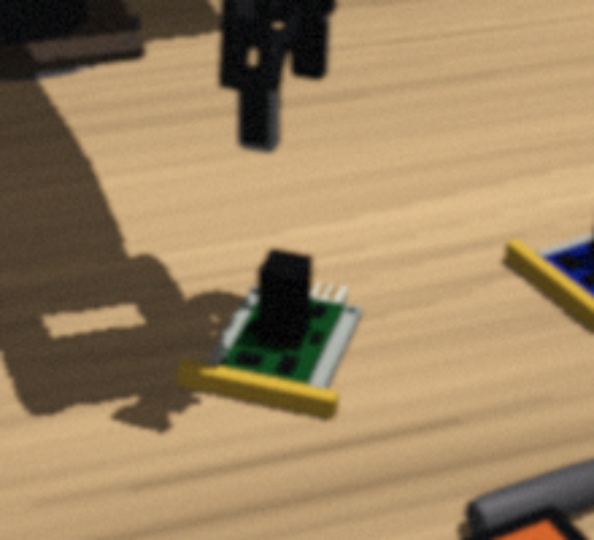

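The gripper, at crop (285,100), is centred over the grip at crop (287,255). Its closing line runs tail to nose, so I'll descend and grip.

Request:
send_rows(
  series=[
    {"tz": 0.05},
    {"tz": 0.085, "turn": -0.002},
    {"tz": 0.095, "turn": -0.002},
    {"tz": 0.095, "turn": -0.002},
    {"tz": 0.095, "turn": -0.002},
  ],
)

```text
$.series[0]: bad value
```

Request:
send_rows(
  series=[
    {"tz": 0},
    {"tz": 0},
    {"tz": 0},
    {"tz": 0},
    {"tz": 0},
    {"tz": 0},
  ],
  gripper=0,
  force=60,
)

```text
$.series[0]: bad value
```

```bash
python3 -c "
from h import *
go(532.3,76.3,110,143.9)"
```

```text
t 1.65 tcp [532.4  76.4 129.9] hy 143.77 zaxis [-1.6e-03  5.0e-04 -1.0e+00] F [-0.7  0.3  0.6] M [ 0.02  0.02 -0.01] w 85.1 q6 -2.56
shift m [0.0001 0.     0.0199] turn -0.0023
```

Each row needs all four fields.

Request:
send_rows(
  series=[
    {"tx": 0, "ty": 0, "tz": 0.05, "turn": 0},
    {"tx": 0, "ty": 0, "tz": 0.085, "turn": -0.002},
    {"tx": 0, "ty": 0, "tz": 0.095, "turn": -0.002},
    {"tx": 0, "ty": 0, "tz": 0.095, "turn": -0.002},
    {"tx": 0, "ty": 0, "tz": 0.095, "turn": -0.002},
  ],
)

```text
time_s: 2.28
tcp_pos: [534.2, 77.4, 37.5]
ee_rot: [-1.426, 2.796, -0.003]
force: [0.5, 0.0, 0.5]
gripper_width: 85.3
```

Request:
send_rows(
  series=[
    {"tx": 0, "ty": 0, "tz": 0, "turn": 0},
    {"tx": 0, "ty": 0, "tz": 0, "turn": 0},
    {"tx": 0, "ty": 0, "tz": 0, "turn": 0},
    {"tx": 0, "ty": 0, "tz": 0, "turn": 0},
    {"tx": 0, "ty": 0, "tz": 0, "turn": 0},
    {"tx": 0, "ty": 0, "tz": 0, "turn": 0},
  ],
  gripper=0,
  force=60,
)

```text
time_s: 3.02
tcp_pos: [532.9, 77.0, 36.2]
ee_rot: [-1.427, 2.799, 0.0]
force: [-1.7, 0.6, 5.4]
gripper_width: 24.8
```

```bash
python3 -c "
from h import *
go(532.3,76.3,110,143.9)"
```

```text
t 3.02 tcp [532.9  77.   36.2] hy 144.01 zaxis [ 1.e-04  0.e+00 -1.e+00] F [-1.7  0.6  5.4] M [0.05 0.4  0.01] w 24.8 q6 -2.56
shift m [ 0.0009  0.0001 -0.0738] turn 0.0019
```

Request:
send_rows(
  series=[
    {"tx": 0, "ty": 0, "tz": -0.03, "turn": 0},
    {"tx": 0, "ty": 0, "tz": -0.074, "turn": 0},
    {"tx": 0, "ty": 0, "tz": -0.074, "turn": 0},
    {"tx": 0, "ty": 0, "tz": -0.074, "turn": 0},
  ],
)

```text
time_s: 3.52
tcp_pos: [531.1, 77.0, 107.2]
ee_rot: [1.425, -2.796, -0.003]
force: [-0.8, -0.6, -4.1]
gripper_width: 25.2
```

```bash
python3 -c "
from h import *
go(480,-237.6,90,-0.6)"
```

```text
t 3.52 tcp [531.1  77.  107.2] hy 144.01 zaxis [-3.7e-03  1.0e-04 -1.0e+00] F [-0.8 -0.6 -4.1] M [0.04 0.04 0.  ] w 25.2 q6 -2.56
shift m [ 0.2845 -0.1436  0.0174] turn 2.5239
```

Request:
send_rows(
  series=[
    {"tx": 0.024, "ty": -0.012, "tz": 0.0, "turn": 0.18},
    {"tx": 0.048, "ty": -0.024, "tz": 0.0, "turn": 0.36},
    {"tx": 0.072, "ty": -0.036, "tz": 0.0, "turn": 0.54},
    {"tx": 0.096, "ty": -0.048, "tz": 0.0, "turn": 0.72},
    {"tx": 0.12, "ty": -0.06, "tz": 0.0, "turn": 0.9},
    {"tx": 0.144, "ty": -0.072, "tz": 0.0, "turn": 1.08},
    {"tx": 0.168, "ty": -0.084, "tz": 0.0, "turn": 1.26},
    {"tx": 0.192, "ty": -0.096, "tz": 0.0, "turn": 1.44},
    {"tx": 0.216, "ty": -0.108, "tz": 0.0, "turn": 1.62},
    {"tx": 0.24, "ty": -0.12, "tz": 0.0, "turn": 1.8},
    {"tx": 0.264, "ty": -0.132, "tz": 0.0, "turn": 1.98},
    {"tx": 0.2845, "ty": -0.1436, "tz": 0.0, "turn": 2.16},
  ],
)

```text
time_s: 5.03
tcp_pos: [479.7, -237.3, 106.0]
ee_rot: [-1.801, -2.567, -0.0]
force: [0.7, -0.5, -3.6]
gripper_width: 25.0
```

```bash
python3 -c "
from h import *
go(480,-237.6,80,-0.6)"
```

```text
t 5.03 tcp [ 479.7 -237.3  106. ] hy 19.89 zaxis [-0.0047  0.0035 -1.    ] F [ 0.7 -0.5 -3.6] M [ 0.04 -0.02 -0.03] w 25.0 q6 -1.0
shift m [-0.0005  0.0003  0.026 ] turn 0.3576
```

Request:
send_rows(
  series=[
    {"tx": 0, "ty": 0, "tz": 0, "turn": 0.18},
    {"tx": 0, "ty": 0, "tz": 0.01, "turn": 0.3576},
    {"tx": 0, "ty": 0, "tz": 0.026, "turn": 0.3576},
    {"tx": 0, "ty": 0, "tz": 0.026, "turn": 0.3576},
    {"tx": 0, "ty": 0, "tz": 0.026, "turn": 0.3576},
  ],
)

```text
time_s: 5.65
tcp_pos: [481.4, -237.3, 82.8]
ee_rot: [-2.223, -2.218, 0.0]
force: [0.6, 0.1, -3.7]
gripper_width: 25.3
```

```bash
python3 -c "
from h import *
s=snap('top','top2'); b=snap('scene','scene2'); go(480,-237.6,46,-0.6)
A=cv2.resize(s['color'][140:330,395:535],None,fx=2.9,fy=2.9,interpolation=2)
B=cv2.resize(b['color'][190:390,60:260],(390,551))
B=cv2.resize(b['color'][150:390,60:230],(390,551))
im=cv2.convertScaleAbs(np.hstack([A,B]),alpha=1.6);print(im.shape);cv2.imwrite('pics/c2.png',im)"
```

```text
t 5.75 tcp [ 482.1 -237.8   83.9] hy -0.18 zaxis [ 7.e-04 -5.e-04 -1.e+00] F [-0.1  0.1 -3.5] M [-0.06 -0.02 -0.01] w 25.1 q6 -0.64
shift m [ 0.0002 -0.0021  0.0379] turn 0.0074
(551, 796, 3)
```

View pics/c2.png

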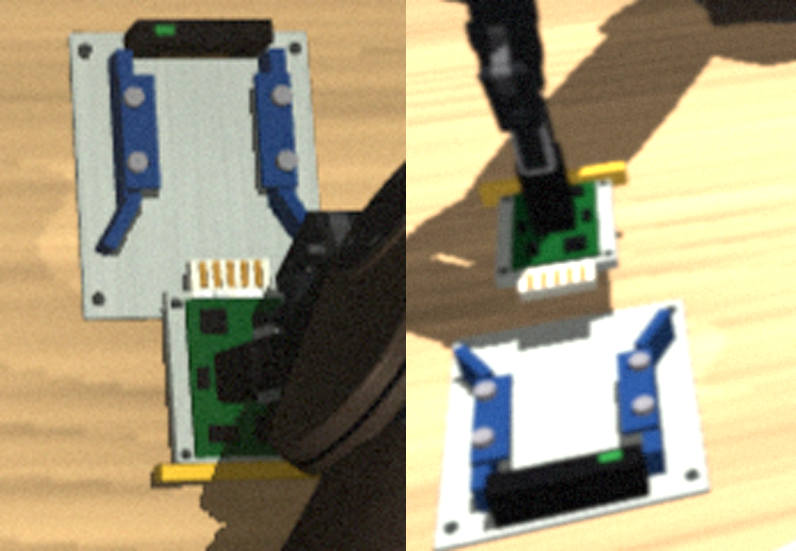

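Carrier is held level with its nose toward the dock. In the top crop the nose corners are at (192,261) and (270,262), and the left-edge screws at (177,302) and (186,455). I'll turn these into positions.

```bash
python3 -c "
from h import *
s=load('top2')
L=lambda P:(np.array(P)+.5)/2.9-.5+[395,140]
n=bp(s,L([(191,261),(270,262)]),55.7);print(n,n.mean(0),ang(n[0]-n[1])-90)
q=bp(s,L([(177,302),(186,455)]),56);print(q,ang(q[0]-q[1]))
ls=bp(s,L([(134,97),(138,161),(282,95),(287,159)]),29);print(ls.mean(0),ang(ls[0]-ls[1]),ang(ls[2]-ls[3]))
w=cloud(s);print(w[140+270//3+2,395+230//3-2:395+230//3+3,2])
"
```

```text
[[ 548.05915172 -214.7848662 ]
 [ 546.42679925 -260.66433179]] [ 547.24297549 -237.72459899] -2.037675704455978
[[ 524.48205956 -204.91219043]
 [ 437.57389804 -203.95467155]] -0.63123612752142
[ 633.20537878 -241.05802891] -0.24704075428380037 -0.2209382429803
[57.92445306 53.42265751 52.8442241  53.89137814 56.35508282]
```

```bash
python3 -c "
from h import *
go(481,-238.6,44.5,-0.6)"
```

```text
t 5.75 tcp [ 482.1 -237.8   83.9] hy -0.18 zaxis [ 7.e-04 -5.e-04 -1.e+00] F [-0.1  0.1 -3.5] M [-0.06 -0.02 -0.01] w 25.1 q6 -0.64
shift m [-0.0008 -0.0011  0.0394] turn 0.0074
```

Request:
send_rows(
  series=[
    {"tx": -0.0008, "ty": -0.001, "tz": 0.02, "turn": 0.007},
    {"tx": -0.0008, "ty": -0.001, "tz": 0.034, "turn": 0.007},
    {"tx": -0.0008, "ty": -0.001, "tz": 0.0394, "turn": 0.007},
    {"tx": -0.0008, "ty": -0.001, "tz": 0.0394, "turn": 0.007},
    {"tx": -0.0008, "ty": -0.001, "tz": 0.0394, "turn": 0.007},
    {"tx": -0.0008, "ty": -0.001, "tz": 0.0394, "turn": 0.007},
  ],
)

```text
time_s: 6.5
tcp_pos: [481.2, -238.8, 44.8]
ee_rot: [2.233, 2.208, 0.0]
force: [-0.5, -0.3, -2.9]
gripper_width: 24.9
```

```bash
python3 -c "
from h import *
go(540,-239.2,44.5,-0.6)"
```

```text
t 6.5 tcp [ 481.2 -238.8   44.8] hy -0.63 zaxis [ 1.1e-03 -8.0e-04 -1.0e+00] F [-0.5 -0.3 -2.9] M [-0.01  0.05 -0.03] w 24.9 q6 -0.64
shift m [0.0002 0.0588 0.0004] turn -0.0006
```

Next I'll slide along tool +y (world +x), to just inside the channel, then look.

Request:
send_rows(
  series=[
    {"tx": 0, "ty": 0.01, "tz": 0, "turn": 0},
    {"tx": 0, "ty": 0.02, "tz": 0, "turn": 0},
    {"tx": 0, "ty": 0.03, "tz": 0, "turn": 0},
    {"tx": 0, "ty": 0.04, "tz": 0, "turn": 0},
    {"tx": 0, "ty": 0.05, "tz": 0, "turn": 0},
    {"tx": 0, "ty": 0.06, "tz": 0, "turn": 0},
    {"tx": 0, "ty": 0.067, "tz": 0, "turn": 0},
    {"tx": 0, "ty": 0.067, "tz": 0, "turn": 0},
    {"tx": 0, "ty": 0.067, "tz": 0, "turn": 0},
  ],
)

```text
time_s: 7.62
tcp_pos: [547.4, -239.1, 44.0]
ee_rot: [-2.233, -2.209, 0.0]
force: [0.4, 0.8, -4.1]
gripper_width: 25.1
```

```bash
python3 -c "
from h import *
s=snap('top','top3'); b=snap('scene','scene3'); go(612,-239.8,44.2,-0.6)
A=cv2.resize(s['color'][140:330,395:535],None,fx=2.9,fy=2.9,interpolation=2)
B=cv2.resize(b['color'][220:390,60:190],(421,551),interpolation=2)
B=B[:, :390]
im=cv2.convertScaleAbs(np.hstack([A,B]),alpha=1.6);cv2.imwrite('pics/c3.png',im)"
```

```text
t 7.72 tcp [ 547.3 -239.1   44. ] hy -0.65 zaxis [-5.e-04  2.e-04 -1.e+00] F [ 0.1  0.3 -4.3] M [ 0.04 -0.05 -0.05] w 25.2 q6 -0.57
shift m [ 0.      0.0647 -0.0002] turn -0.0008
```

View pics/c3.png

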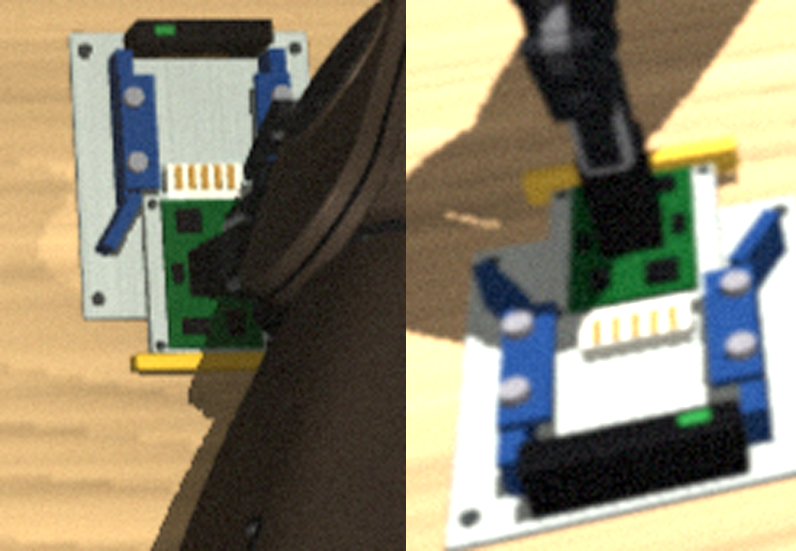

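The nose is just past the lip mouth, with corners at top crop (163,163) and (243,164), and the tray's left edge is at (147,197). I'll check the lateral centring.

```bash
python3 -c "
from h import *
s=load('top3')
L=lambda P:(np.array(P)+.5)/2.9-.5+[395,140]
n=bp(s,L([(163,163),(243,164)]),15.8);print(n,n.mean(0),ang(n[0]-n[1])-90)
q=bp(s,L([(152,204),(160,345)]),16);print('screws',q,ang(q[0]-q[1]))
print('tray edge L',bp(s,L([(147,197)]),15.8),'lip tips L inner',bp(s,L([(155,75),(159,188)]),30))
print('tray nose-end edge',bp(s,L([(150,196),(243,198)]),15.8))
"
```

```text
[[ 615.3228692  -214.93041131]
 [ 613.70700647 -264.03369503]] [ 614.51493783 -239.48205317] -1.8847765431675896
screws [[ 590.07860978 -206.42015225]
 [ 504.44432229 -205.46519062]] -0.6389146771667243
tray edge L [[ 594.49557217 -203.71897777]] lip tips L inner [[ 666.30762233 -209.35257091]
 [ 596.79833452 -207.05460866]]
tray nose-end edge [[ 595.07319486 -205.59161805]
 [ 592.63582044 -262.41684925]]
```

Centred within about 1 mm and aligned. I'll push on until just short of home.

Request:
send_rows(
  series=[
    {"tx": 0, "ty": 0.01, "tz": 0, "turn": 0},
    {"tx": 0, "ty": 0.02, "tz": 0, "turn": 0},
    {"tx": 0, "ty": 0.03, "tz": 0, "turn": 0},
    {"tx": 0, "ty": 0.04, "tz": 0, "turn": 0},
    {"tx": 0, "ty": 0.05, "tz": 0, "turn": 0},
    {"tx": 0, "ty": 0.058, "tz": 0, "turn": 0},
    {"tx": 0, "ty": 0.063, "tz": 0, "turn": 0},
    {"tx": 0, "ty": 0.063, "tz": 0, "turn": 0},
    {"tx": 0, "ty": 0.063, "tz": 0, "turn": 0},
  ],
)

```text
time_s: 8.85
tcp_pos: [610.4, -239.8, 44.0]
ee_rot: [-2.233, -2.209, 0.0]
force: [-0.8, -0.7, -3.8]
gripper_width: 25.3
```

```bash
python3 -c "
from h import *
go(618,-239.9,43.5,-0.6)"
```

```text
t 8.85 tcp [ 610.4 -239.8   44. ] hy -0.64 zaxis [-5.e-04  2.e-04 -1.e+00] F [-0.8 -0.7 -3.8] M [ 0.04  0.03 -0.01] w 25.3 q6 -0.52
shift m [-0.      0.0076  0.0005] turn -0.0007
```

Request:
send_rows(
  series=[
    {"tx": 0, "ty": 0, "tz": 0.001, "turn": 0},
    {"tx": 0, "ty": 0, "tz": 0.0018, "turn": 0},
    {"tx": 0, "ty": 0, "tz": 0.0018, "turn": 0},
  ],
)

```text
time_s: 9.22
tcp_pos: [610.6, -239.9, 42.4]
ee_rot: [2.234, 2.209, 0.0]
force: [0.2, 1.6, -2.6]
gripper_width: 25.0
```

Request:
send_rows(
  series=[
    {"tx": 0, "ty": 0.002, "tz": 0, "turn": 0},
    {"tx": 0, "ty": 0.004, "tz": 0, "turn": 0},
    {"tx": 0, "ty": 0.005, "tz": 0, "turn": 0},
    {"tx": 0, "ty": 0.005, "tz": 0, "turn": 0},
  ],
)

```text
time_s: 9.72
tcp_pos: [615.9, -239.9, 42.3]
ee_rot: [2.234, 2.209, 0.0]
force: [0.2, 0.4, -3.6]
gripper_width: 25.2
```

Request:
send_rows(
  series=[
    {"tx": 0, "ty": 0.001, "tz": 0, "turn": 0},
    {"tx": 0, "ty": 0.0015, "tz": 0, "turn": 0},
    {"tx": 0, "ty": 0.0015, "tz": 0, "turn": 0},
  ],
)

```text
time_s: 10.1
tcp_pos: [616.5, -240.0, 42.5]
ee_rot: [-2.232, -2.208, 0.002]
force: [-4.1, 0.1, -0.4]
gripper_width: 25.1
```

Request:
send_rows(
  series=[
    {"tx": 0, "ty": 0.001, "tz": 0, "turn": 0},
    {"tx": 0, "ty": 0.0015, "tz": 0, "turn": 0},
    {"tx": 0, "ty": 0.0015, "tz": 0, "turn": 0},
  ],
)

```text
time_s: 10.48
tcp_pos: [616.7, -240.1, 42.7]
ee_rot: [-2.23, -2.207, 0.006]
force: [-8.7, -0.7, 3.6]
gripper_width: 25.1
```

Stop contact came at TCP x≈616.5, against a predicted 616.8. I'll seat it lightly and release.

Request:
send_rows(
  series=[
    {"tx": 0, "ty": 0, "tz": 0.0005, "turn": 0},
    {"tx": 0, "ty": 0, "tz": 0.0005, "turn": 0},
  ],
)

```text
time_s: 10.72
tcp_pos: [616.6, -240.1, 42.6]
ee_rot: [-2.23, -2.207, 0.006]
force: [-9.4, -0.7, 4.3]
gripper_width: 25.1
```

Request:
send_rows(
  series=[
    {"tx": 0, "ty": 0, "tz": 0, "turn": 0},
    {"tx": 0, "ty": 0, "tz": 0, "turn": 0},
    {"tx": 0, "ty": 0, "tz": 0, "turn": 0},
    {"tx": 0, "ty": 0, "tz": 0, "turn": 0},
  ],
  gripper=0.7,
)

```text
time_s: 11.22
tcp_pos: [619.2, -240.0, 42.1]
ee_rot: [2.233, 2.209, 0.001]
force: [-0.4, -0.1, 0.1]
gripper_width: 59.8
```

```bash
python3 -c "
from h import *
b=snap('scene','scene4'); go(616.7,-240,160,-0.6)
im=cv2.convertScaleAbs(cv2.resize(b['color'][220:390,60:230],(600,600),interpolation=2),alpha=1.6);cv2.imwrite('pics/c4.png',im)"
```

```text
t 11.28 tcp [ 619.  -239.9   41.9] hy -0.63 zaxis [ 6.e-04 -1.e-04 -1.e+00] F [0.2 0.2 0.7] M [-0.07  0.06  0.05] w 60.1 q6 -0.51
shift m [-1.000e-04 -2.200e-03 -1.181e-01] turn -0.0006
```

View pics/c4.png

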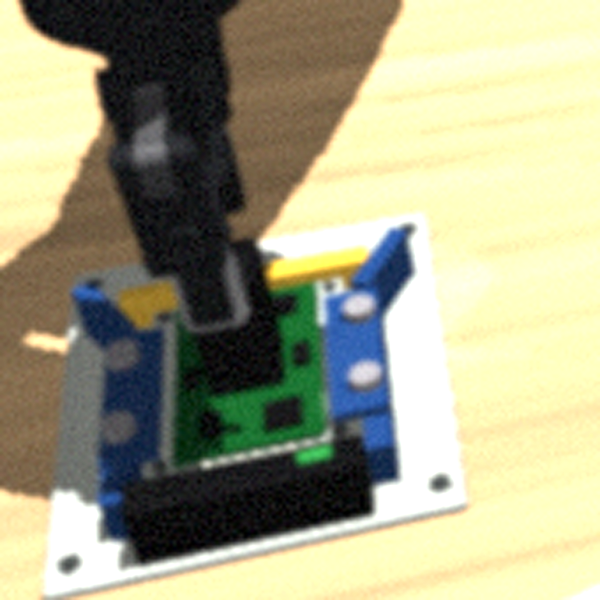

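Released. The carrier sits in the rails behind the stop, with its nose hidden at about (265,455). I'll back off to centre the fingers and retreat straight up, then clear to the side.

Request:
send_rows(
  series=[
    {"tx": 0, "ty": -0.0022, "tz": 0, "turn": 0},
    {"tx": 0, "ty": -0.0022, "tz": -0.02, "turn": 0},
    {"tx": 0, "ty": -0.0022, "tz": -0.06, "turn": 0},
    {"tx": 0, "ty": -0.0022, "tz": -0.118, "turn": 0},
    {"tx": 0, "ty": -0.0022, "tz": -0.15, "turn": 0},
    {"tx": -0.06, "ty": -0.0022, "tz": -0.15, "turn": 0},
    {"tx": -0.12, "ty": -0.03, "tz": -0.15, "turn": 0},
    {"tx": -0.18, "ty": -0.06, "tz": -0.15, "turn": 0},
    {"tx": -0.24, "ty": -0.09, "tz": -0.15, "turn": 0},
    {"tx": -0.28, "ty": -0.1, "tz": -0.15, "turn": 0},
    {"tx": -0.28, "ty": -0.1, "tz": -0.15, "turn": 0},
    {"tx": -0.28, "ty": -0.1, "tz": -0.15, "turn": 0},
  ],
)

```text
time_s: 12.78
tcp_pos: [515.8, -518.7, 192.9]
ee_rot: [2.234, 2.208, 0.001]
force: [0.2, 0.2, 0.2]
gripper_width: 59.8
```

```bash
python3 -c "
from h import *
s=snap('top','top5'); go(616.7,-240,160,-0.6)
im=s['color'][125:275,395:535]
im=cv2.convertScaleAbs(cv2.resize(im,None,fx=4,fy=4,interpolation=2),alpha=1.6);cv2.imwrite('pics/c5.png',im)"
```

```text
t 12.82 tcp [ 516.2 -518.   192.7] hy -0.59 zaxis [ 7.e-04 -2.e-04 -1.e+00] F [-0.1  0.3 -0.4] M [-0.05 -0.01  0.  ] w 60.0 q6 -0.92
shift m [0.279  0.0976 0.0327] turn 0.0002
```

View pics/c5.png

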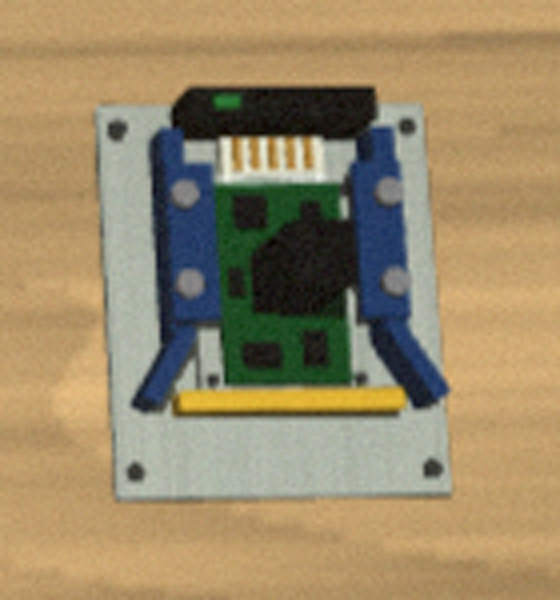

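The nose touches the stop along row 136 of the crop and the carrier lies straight between the rails. I'll check position and flatness by depth, and that the spare hasn't moved.

```bash
python3 -c "
from h import *
s=load('top5'); a=load('top0'); w=cloud(s)
L=lambda P:(np.array(P)+.5)/4-.5+[395,125]
b=bp(s,L([(176,398),(404,394)]),22);print('bar',b,b.mean(0),ang(b[0]-b[1])-90)
P=lambda x0,x1,y0,y1:w[125+y0//4:125+y1//4,395+x0//4:395+x1//4]
for k,r in dict(nose=(230,315,150,175),bar=(190,395,398,406),barL=(185,240,396,408),barR=(345,395,394,406),griptop=(262,300,255,290),deck=(160,400,430,470)).items(): print(k,np.nanmedian(P(*r),axis=(0,1)).round(1))
d=cv2.absdiff(s['color'],a['color'])[215:295,90:190]; print('spare diff',d.mean(), np.percentile(d,99))
"
```

```text
bar [[ 564.27341788 -188.13856192]
 [ 563.79345288 -288.29906635]] [ 564.03343538 -238.21881414] -0.2745569087711033
nose [ 672.6 -239.2   14. ]
bar [ 562.4 -237.4   21.8]
barL [ 562.4 -203.9   21.4]
barR [ 562.6 -272.    21.8]
griptop [ 612.8 -226.5   54.3]
deck [ 544.  -237.1    5.6]
spare diff 2.4855833333333335 8.0
```

```bash
python3 -c "
from h import *
print(robot.finish_job())"
```

```text
the job is handed in; nothing more can be done
None
```

The green-board carrier is turned end for end and sits home in the dock, nose against the black stop. I released it, moved the arm clear and handed the job in at about 13 s.

- **Insertion:** I gripped the upright across its nose and tail faces, lifted it and turned it about 144°. I then slid it in through the mouth of the rails. It met the stop at TCP x ≈ 616.5 mm, against a predicted 616.8 mm, and I pushed to about 9 N before letting go.
- **Seating:** After release, the tail bar's position puts the nose at x ≈ 685 mm, against an estimated 684.3 mm for home. That is within the 2 mm camera accuracy.
- **Flatness:** The nose top is at 14.0 mm and the bar top at about 21.8 mm, against 14 and 22 mm expected for lying flat on the dock.
- **Blue carrier:** Its part of the image is unchanged apart from camera noise.
- **Disagreements:** The gripper read about 25 mm on the 28 mm grip. Different dock features gave a centre line 1–2 mm apart, inside the 4 mm side clearance. My last grip-top depth patch read 54 mm because it missed the top face, so I didn't use it. No check showed a fault.

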